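# Gauge a brass bar and lock the reading with one click

## Task

Push the brass bar along its lane in the bench height gauge until its end is home against the stop. Then press the gauge's foot down until it rests on the bar, and after that lock the reading by turning the lock knob clockwise (seen from above) by its side bar, one click only: over the first click so that it settles there, never over the second. Leave the pot, the steel block and the hammer alone.

Things in the scene. Friction and masses are not known exactly. Their poses are not given: they have to be found in the camera images.
- gauge: Fixed bench height gauge. Origin at bench level straight below the foot's axis, z up. Dark steel base plate 12 mm thick, x -30 to 100 mm, y -190 to 60 mm. The bar's lane runs along +y at x = 0 between rails 23 mm apart, 4 mm above the plate. Grey column 30 mm square at x = 70 mm, top 105 mm above the bench; its head arm, 26 mm wide, reaches over the lane to x = -13 mm, 68 to 88 mm above the bench.
- stop (a point): Centre of the face of the stop block (43 mm wide, top 28 mm above the bench) at the lane's end, which the bar's end must touch: gauge (0, 20, 20) mm.
- bar: Loose brass bar, 20 (x) by 100 (y) by 16 mm (z), about 270 g, lying in the lane on the base plate, 50 to 110 mm short of the stop. Origin: centre of its underside (12 mm above the bench); its y axis points along the lane to the stop. Its rear end (y = -50 mm) can be pushed; the bar's top 12 mm stand above the rails.
- bar_end (a point): Centre of the bar's front end face (bar (0, +50, 8) mm): touches the stop when home.
- foot (a joint): How far the gauge foot has been lowered, m, 0 (up) to 0.044. Starts at 0 to 0.014; reads 0.030 when the foot rests on the bar. Friction (about 3 N) holds the foot where it is left.
- foot_tip (a point): Centre of the underside of the steel gauge foot (16 mm wide disc), 58 mm above the bench at joint 0.
- foot_pad (a point): Centre of the top of the brass press disc (28 mm wide) at the upper end of the foot's 10 mm spindle, 72 mm above foot_tip. Push down on it to lower the foot.
- knob (a joint): Lock knob's angle, rad, growing clockwise seen from above. Sprung detents hold it at 0 (open, as found), 1.0 (locked, one click) and 2.0 (overtight, two clicks); the humps between are at about 0.5 and 1.5. Let go short of a hump it springs back; past it, it snaps on to the next rest. About 4 N on the bar passes a hump.
- knob_axis (a point): Point on the knob's vertical axis at the height of its side bar, 126 mm above the bench, on top of the column. The knob is a knurled aluminium cylinder 30 mm wide, from 111 to 139 mm above the bench.
- knob_ball (a point): Centre of the 16 mm black ball at the end of the knob's side bar, 58 mm out from knob_axis, at the same height. The bar is level, 9 mm thick and turns with the knob; when found it points roughly along the gauge's +y, up to 0.3 rad either way.
- pot: Bystander: small open copper pot without handles, 68 mm wide at the rim, 45 mm high, loose on the bench. Origin: centre of its underside.
- bench_block: Bystander: steel block on a rubber foot, 70 by 70 by 26 mm, loose. Origin: centre of its underside.
- hammer: Bystander: hammer, 220 mm long along its x, lying on the bench. Origin: under its middle.
Things that resemble listed ones, but are neither listed nor needed, are in the scene too. There is more than one size of the bar; the job needs the middle-sized.

How it is judged:
On the way, in this order (a step that is already met when the one before it is completed fails the run):
1. the bar is home against the stop (y of bar_end in the frame of gauge above 0.0175 m and z of bar in the frame of gauge below 0.0145 m), for 0.2 s.
2. the gauge foot rests on the bar, bar still home (all of step 1 and z of foot_tip in the frame of bar between 0.013 and 0.018 m), for 0.2 s.
3. the knob has clicked once and sits in its locked detent, foot still on the bar (all of step 2 and value of joint knob between 0.85 and 1.15 rad), for 0.2 s.
At the end, for the whole second after the job is handed in: The bar's end is within 2.5 mm of the stop and flat in its lane, the gauge foot rests on the bar (within 2 mm), the knob rests in its first click (1.0 +- 0.15 rad), all at rest (all of step 3 and linear speed of bar below 0.02 m/s); the robot touches nothing.
It fails at once if the knob is turned past its second hump (overtight) (value of joint knob above 1.55 rad).
It fails at once if the pot is shifted by more than 20 mm (distance of pot from where it was at the start of the episode above 0.02 m).
It fails at once if the steel block is shifted by more than 20 mm (distance of bench_block from where it was at the start of the episode above 0.02 m).
It fails at once if the hammer is shifted by more than 20 mm (distance of hammer from where it was at the start of the episode above 0.02 m).
It also fails if it takes over 56 s, if anything falls off the work surface, if the arm or the gripper's body presses on something with over 40 N, if the wrist force passes 120 N, or if a joint passes its speed limit or range.

## Robot

A 7-joint arm with a two-finger parallel gripper is mounted at the origin on the work surface. World frame = base frame: x ahead of the robot, y to its left, z up, the work surface at z = 0. Lengths are in m, angles in rad, forces in N, time in s.
With the tool pointing down it reaches from about 0.4 to 0.9 m from the base axis. Payload 5.5 kg.
Tool frame: the origin (TCP) lies midway between the tips of the shut fingers; the grasp point (between the pads) lies 19 mm behind it; y points along the fingers, x is the direction in which the jaws open and shut, and the axes are right-handed (so a half turn about y gives the same grasp; the last joint's range is limited). The gripper opens to 85 mm and grips with 20 to 120 N. Pads are 22 mm wide; open, the fingers measure 114 mm over their backs; the gripper's body (76 mm by 85 mm) begins 54 mm behind the grasp point. The pads swing forward as they close: fully open they stand 13 mm farther back than shut.
Start: joints at [1.383, 0.501, -0.427, 1.55, 0.221, 1.138, -0.21], TCP at [0.283, -0.585, 0.231] pointing down, gripper open.
Joint ranges: [-2.88, 2.88], [-0.31, 2.03], [-1.54, 1.56], [0.2, 2.42], [-1.41, 4.55], [0.19, 2.02], [-2.57, 2.57]. Speed limits (rad/s): [2.57, 2.57, 3.14, 3.14, 3.14, 3.14, 3.14].

## Interface

Orientations are given as a unit quaternion [w, x, y, z].
In Python, from bench import sensors, snapshot, job gives the robot as it stands.
- The arm moves only by the shell command python3 -m crank 'ROWS'. ROWS is JSON, a list that holds one entry, the list of rows, each a list of 5 numbers: the shift along the world's x, y, z in m, then the turn about the world's z in degrees, then the opening, from -1 (shut) to 1 (fully open), so that 0 is half open. In form: [[[x, y, z, twist, jaw], ...]]. A call has exactly 10 rows; each row shifts and turns the commanded pose from where the row before left it; what a row does not reach is not made up. A row lasts 1/10 s, in which the tool goes at most 50 mm and 8.59 degrees, less where a joint would pass 70% of its speed; a pose out of reach is approached as far as the arm can. A call is refused whole if a number of a shift passes 0.05 or a number of a turn 8.59, either way. A call with a gripper value outside its range is refused whole. The fingers move at their own pace and stop on an object; the grip force is fixed at half the most. Time passes only in rows, so rows that do not move let the fingers close, or fill a call up. It gives the time, the measured TCP pose, the force and the opening at its end, in the units of the state.
- sensors.get_state(): the state, without advancing time (a new reading comes with each control period).
- snapshot(name): name is "scene" or "top"; returns a dict with "pixels" (384x512x3 uint8, red, green, blue), "z_map" (384x512 float32, m along the optical axis (not along the pixel's ray), 0 where there is no reading), "fx", "fy", "cx", "cy" (pixels), "extrinsics" (4x4, takes a point from world to camera coordinates). Camera axes: x right, y up, looking along -z (the intrinsics and any distortion apply to the point x, -y, -z); pixel columns grow to the right and rows downward; lengths in m; the calibration is good to about 2 mm. A picture is of the moment at which its call begins.
- job.close_job(): hands the job in, once; it reports no verdict.
The state is a dict: "time": time; "qpos": joint angles; "joint_velocities": joint speeds; "joint_efforts": joint torques, N m; "tcp_pos": TCP position; "orientation": TCP orientation; "force": force on the tool from outside, world axes, zero at the start; "torque": the same for the moment, N m; "gripper_width": finger opening in m.
Only numpy, scipy, OpenCV 4.12 (cv2) and the standard library are available. Lean on these libraries where they do the work, as an engineer would, in place of code of your own. Each camera call takes 0.05 s, during which the arm holds its last target. There are 200 camera calls.

## Working session

There is one attempt and no reset: what is moved stays moved. The work goes in short steps, Python scripts to look and compute and a shell command to move; the robot and the scene stay as the last step left them, time stands still between calls to the robot, and variables do not carry over. Pictures are saved under pics/ and viewed, about 8 in all and at most 12, crops included, and the job is handed in when it is done.

```bash
mkdir -p pics
cat > h.py <<'E'
import numpy as np, cv2
from bench import sensors, snapshot, job
def snap(n, png=None):
    s=snapshot(n)
    if png: cv2.imwrite('pics/'+png, s['pixels'][:,:,::-1])
    return s
def cloud(s):
    z=s['z_map']; v,u=np.mgrid[:z.shape[0],:z.shape[1]]
    c=np.stack([(u-s['cx'])/s['fx']*z, -(v-s['cy'])/s['fy']*z, -z, np.ones_like(z)],-1)
    w=c@np.linalg.inv(np.array(s['extrinsics'])).T
    w=w[...,:3]; w[z==0]=np.nan
    return w
E
python3 - <<'E'
from h import *
a=snap('scene');b=snap('top')
cv2.imwrite('pics/both.png',np.vstack([a['pixels'],b['pixels']])[:,:,::-1][:, :])
im=np.hstack([a['pixels'],b['pixels']])[:,:,::-1]
cv2.imwrite('pics/a.png',cv2.resize(a['pixels'][:,:,::-1],(800,600),interpolation=cv2.INTER_CUBIC))
cv2.imwrite('pics/b.png',cv2.resize(b['pixels'][:,:,::-1],(800,600),interpolation=cv2.INTER_CUBIC))
np.savez('first.npz',ca=cloud(a),cb=cloud(b),ia=a['pixels'],ib=b['pixels'])
print(sensors.get_state()); print(a['fx'],b['fx'],b['extrinsics'],a['extrinsics'])
E
```

```text
{'time': 0.1, 'qpos': array([ 1.38320664,  0.50175724, -0.42679553,  1.55135376,  0.22079741,
        1.1383298 , -0.21031143]), 'joint_velocities': array([ 0.00036089, -0.00111836, -0.00094203, -0.00307954, -0.00035488,
       -0.00106921,  0.0010365 ]), 'joint_efforts': array([-1.10477334e-02, -5.70811200e+01, -5.83815917e+00, -2.81748945e+01,
        1.04912589e-02,  5.59241758e-03, -2.75509535e-05]), 'tcp_pos': array([ 0.2828677 , -0.58451128,  0.23035659]), 'orientation': array([ 0.59945596, -0.59875086,  0.37612717, -0.37507108]), 'force': array([-0.47795319, -0.14357336,  0.38176291]), 'torque': array([ 0.03204795, -0.02216286,  0.06069577]), 'gripper_width': 0.084737884395495}
470.08069199274286 423.2881242022961 [[-0.01017504 -0.99994125  0.00373683 -0.03559292]
 [ 0.99279685 -0.00965606  0.11942014 -0.45510687]
 [-0.11937704  0.00492502  0.99283678 -1.15261774]
 [ 0.          0.          0.          1.        ]] [[ 0.85336113  0.52122153  0.01014326 -0.37358048]
 [-0.45404093  0.73352865  0.5057495   0.17854546]
 [ 0.25616716 -0.43619242  0.86262075 -1.3474324 ]
 [ 0.          0.          0.          1.        ]]
```

View pics/a.png

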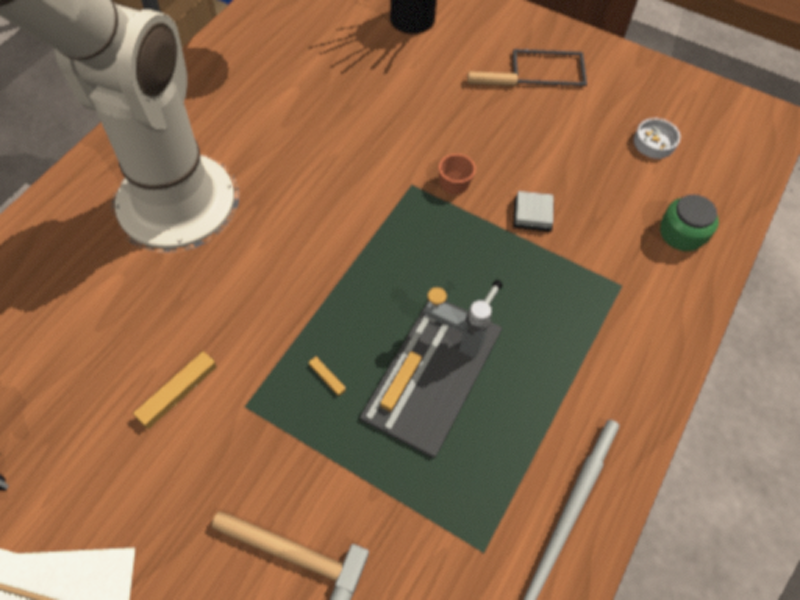

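View pics/b.png

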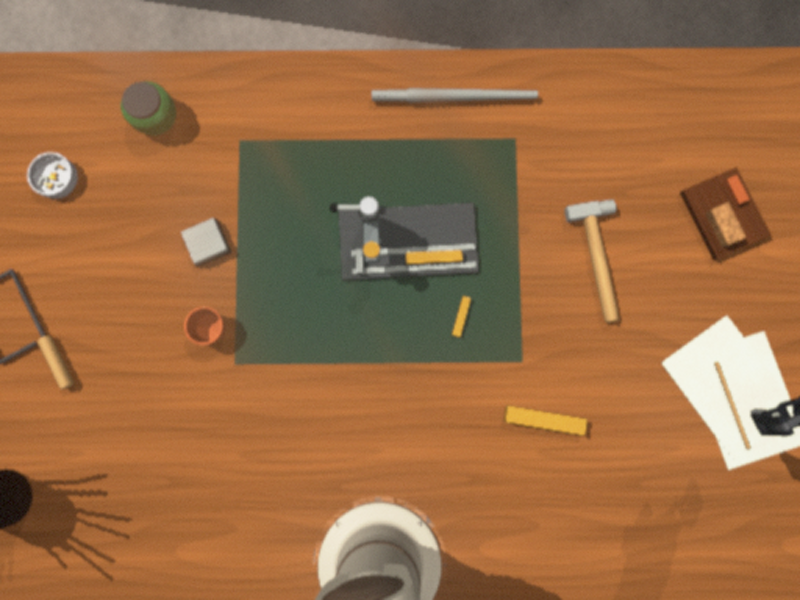

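The pictures show three brass bars: small loose (top view 462,316), large loose (547,421) and middle-sized in the lane (435,257), which is the one. The press disc is at (371,250), the knob at (369,206) and the ball at (335,207). The gauge's axes lie roughly along the world's. Next: measure, with one close crop to check.

Run:
```python
from h import *
d=np.load('first.npz')
cb,ib,ca,ia=d['cb'],d['ib'],d['ca'],d['ia']
for nm,c,im,box in (('top',cb,ib,(200,320,115,190)),('scene',ca,ia,(225,330,170,300))):
    hsv=cv2.cvtColor(im,cv2.COLOR_RGB2HSV)
    m=((hsv[...,0]>12)&(hsv[...,0]<30)&(hsv[...,1]>120)&(hsv[...,2]>90)).astype(np.uint8)
    mm=np.zeros_like(m);x0,x1,y0,y1=box;mm[y0:y1,x0:x1]=m[y0:y1,x0:x1]
    n,l,st,ce=cv2.connectedComponentsWithStats(mm)
    for i in range(1,n):
        if st[i,4]<15: continue
        p=c[l==i]; zt=np.nanmax(p[:,2]); 
        q=p[p[:,2]>np.nanmedian(p[:,2])-.004]
        print(nm,'brass',ce[i].round(1),st[i,4],'med',np.nanmedian(p,0).round(4),'mean',np.nanmean(q,0).round(4),q.min(0).round(4),q.max(0).round(4))
        if st[i,4]>150: print(cv2.minAreaRect((q[:,:2]*1000).astype(np.float32)))
    g=np.zeros(c.shape[:2],bool);g[y0:y1,x0:x1]=1
    def rep(n,s): 
        p=c[s&g]; print(nm,n,len(p),np.nanmean(p,0).round(4),np.nanmin(p,0).round(4),np.nanmax(p,0).round(4))
    z=c[...,2]
    rep('z>.134',z>.133)
    dark=(im.max(-1)<70)
    rep('ball?',dark&(z>.12))
    rep('arm',(z>.082)&(z<.092))
    rep('rod',(z>.118)&(z<.1345))
    rep('plate',(z>.009)&(z<.0135)&(im.max(-1)<90))
    s=(z>.009)&(z<.0135)&g
    print(cv2.minAreaRect((c[s][:,:2]*1000).astype(np.float32)))
    s=(z>.022)&(z<.034)&g; rep('22-34',s)
cv2.imwrite('pics/c.png',cv2.resize(np.hstack([ib[110:190,195:315][:, :],ia[170:250,225:345]])[:,:,::-1],None,fx=3.3,fy=3.3,interpolation=cv2.INTER_CUBIC))
```

```text
top brass [237.4 159.5] 84 med [0.5341 0.0071 0.1216] mean [0.533  0.006  0.1217] [ 0.5211 -0.0057  0.1186] [0.5453 0.0202 0.1268]
top brass [277.2 164.2] 267 med [ 0.538  -0.1015  0.0276] mean [ 0.5386 -0.1027  0.0279] [ 0.5275 -0.1524  0.0237] [ 0.5498 -0.0536  0.0326]
((539.281005859375, -102.8922119140625), (19.48891830444336, 99.32489776611328), 2.667459726333618)
top z>.134 122 [0.6038 0.0152 0.1384] [ 0.5893 -0.0041  0.1332] [0.6176 0.0734 0.1434]
top ball? 24 [0.6024 0.069  0.131 ] [0.5971 0.0637 0.1239] [0.6098 0.0742 0.1372]
top arm 151 [0.5636 0.0073 0.0877] [ 0.522  -0.0051  0.0832] [0.5911 0.0218 0.0917]
top rod 184 [0.5697 0.0255 0.1258] [ 0.5211 -0.0061  0.1186] [0.6162 0.0742 0.1343]
top plate 605 [ 0.567  -0.0389  0.0114] [ 0.5025 -0.1825  0.009 ] [0.6431 0.0687 0.0135]
((572.4185180664062, -56.83092498779297), (129.9219512939453, 249.86717224121094), 2.7779605388641357)
top 22-34 331 [ 0.5384 -0.0761  0.0277] [ 0.5115 -0.1587  0.0221] [0.5901 0.0392 0.0326]
scene brass [279.4 188.7] 104 med [0.5341 0.0066 0.1197] mean [0.5358 0.0047 0.12  ] [ 0.5219 -0.0081  0.1165]
[... 192 characters left out ...]
27734375), (20.113597869873047, 100.9959487915039), 2.3578782081604004)
scene z>.134 135 [0.606  0.0097 0.1371] [ 0.5914 -0.0085  0.133 ] [0.6209 0.0678 0.1429]
scene ball? 22 [0.6066 0.0661 0.1304] [0.5982 0.0594 0.1247] [0.6136 0.0735 0.1363]
scene arm 247 [0.5624 0.0028 0.0861] [ 0.5238 -0.0089  0.082 ] [0.6211 0.0194 0.0919]
scene rod 213 [0.5801 0.0196 0.1252] [ 0.524  -0.0097  0.118 ] [0.6215 0.0735 0.1345]
scene plate 1480 [ 0.5883 -0.0757  0.0111] [ 0.5051 -0.1864  0.009 ] [0.6451 0.0711 0.0135]
((574.2332763671875, -56.39854431152344), (130.2831573486328, 255.57833862304688), 2.69905424118042)
scene 22-34 356 [ 0.5485 -0.0969  0.027 ] [ 0.5304 -0.1557  0.0221] [0.621  0.0209 0.034 ]
```

View pics/c.png

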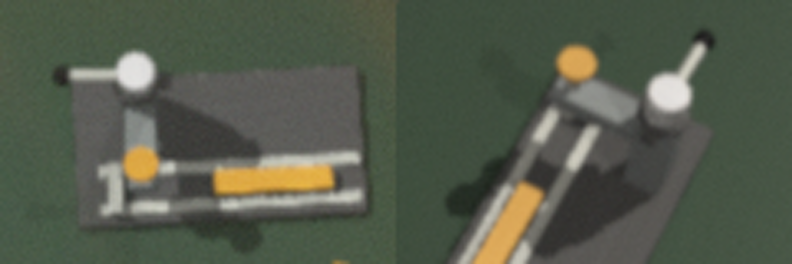

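Run:
```python
from h import *
from scipy.spatial.transform import Rotation as R
s=sensors.get_state();q=s['orientation'];print(R.from_quat(np.r_[q[1:],q[0]]).as_matrix().round(3))
th=np.radians(2.7);Rg=np.array([[np.cos(th),-np.sin(th)],[np.sin(th),np.cos(th)]]);o=np.array([.535,.0065])
for n,p in dict(bar=[.5403,-.1042],ball=[.6045,.0673],knob=[.605,.0095],pad=[.5345,.006]).items(): print(n,((np.array(p)-o)@Rg).round(4))
for n,p in dict(rear=[0,-.1615],behind=[0,-.19],reardone=[0,-.08],knob=[.07,0],pre=[.04,.045]).items(): print(n,(o+Rg@np.array(p)).round(4))
```

```text
[[ 0.436 -0.001  0.9  ]
 [-0.9    0.002  0.436]
 [-0.002 -1.     0.   ]]
bar [ 1.000e-04 -1.108e-01]
ball [0.0723 0.0575]
knob [ 0.0701 -0.0003]
pad [-0.0005 -0.0005]
rear [ 0.5426 -0.1548]
behind [ 0.544  -0.1833]
reardone [ 0.5388 -0.0734]
knob [0.6049 0.0098]
pre [0.5728 0.0533]
```

```bash
python3 -m crank '[[[0.026,0.039,0,-2.3,-1],[0.026,0.039,0,-2.3,-1],[0.026,0.039,0,-2.3,-1],[0.026,0.039,0,-2.3,-1],[0.026,0.039,0,-2.3,-1],[0.026,0.039,0,-2.3,-1],[0.026,0.039,0,-2.3,-1],[0.026,0.039,0,-2.3,-1],[0.026,0.039,0,-2.3,-1],[0.026,0.039,0,-2.3,-1]]]'
```

```text
time: 1.1
tcp_pos: [0.5437, -0.1934, 0.231]
orientation: [-0.512, 0.512, -0.488, 0.488]
force: [0.9, -0.8, 0.4]
gripper_width: -0.0004
```

```bash
python3 -m crank '[[[0,0,-0.028,0,-1],[0,0,-0.028,0,-1],[0,0,-0.028,0,-1],[0,0,-0.028,0,-1],[0,0,-0.028,0,-1],[0,0,-0.028,0,-1],[0,0,-0.02,0,-1],[0,0,-0.014,0,-1],[0,0,-0.008,0,-1],[0,0,0,0,-1]]]'
python3 - <<'E'
from h import *
a=snap('scene');b=snap('top')
cv2.imwrite('pics/d.png',cv2.resize(np.hstack([b['pixels'][110:210,195:335],a['pixels'][170:270+30,205:345][:100]])[:,:,::-1],None,fx=2.8,fy=2.8,interpolation=cv2.INTER_CUBIC))
E
```

```text
time: 2.1
tcp_pos: [0.5427, -0.1948, 0.0205]
orientation: [-0.512, 0.512, -0.488, 0.487]
force: [0.5, 0.7, -0.1]
gripper_width: -0.0
```

View pics/d.png

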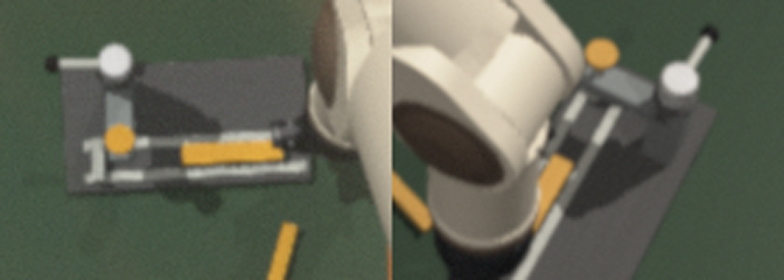

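```bash
python3 -m crank '[[[0.001,0.01,0,0,-1],[0,0.01,0,0,-1],[-0.0005,0.01,0,0,-1],[-0.0005,0.01,0,0,-1],[-0.0005,0.01,0,0,-1],[-0.0005,0.01,0,0,-1],[-0.0005,0.01,0,0,-1],[-0.0005,0.01,0,0,-1],[-0.0005,0.008,0,0,-1],[-0.0005,0.004,0,0,-1]]]'
python3 - <<'E'
from h import *
print(sensors.get_state()['force'])
a=snap('scene');b=snap('top')
cv2.imwrite('pics/e.png',cv2.resize(np.hstack([b['pixels'][110:210,195:335],a['pixels'][160:260,205:345]])[:,:,::-1],None,fx=2.8,fy=2.8,interpolation=cv2.INTER_CUBIC))
E
```

```text
time: 3.2
tcp_pos: [0.5406, -0.1023, 0.0216]
orientation: [0.513, -0.512, 0.487, -0.488]
force: [0.7, -5.1, 5.0]
gripper_width: -0.0002
[ 0.74334655 -5.08278007  5.03402432]
```

View pics/e.png

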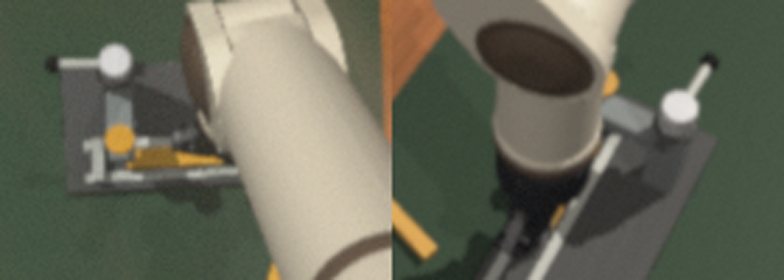

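```bash
python3 -m crank '[[[0,0.003,0,0,-1],[0,0.003,0,0,-1],[-0.0005,0.003,0,0,-1],[0,0,0,0,-1],[0,0,0,0,-1],[0,0,0,0,-1],[0,0,0,0,-1],[0,0,0,0,-1],[0,0,0,0,-1],[0,0,0,0,-1]]]'
python3 - <<'E'
from h import *
b=snap('top');c=cloud(b);im=b['pixels']
hsv=cv2.cvtColor(im,cv2.COLOR_RGB2HSV)
m=((hsv[...,0]>12)&(hsv[...,0]<30)&(hsv[...,1]>120)&(hsv[...,2]>60)&(c[...,2]<.034)&(c[...,2]>.02)&(c[...,0]>.5)&(c[...,1]>-.2))
p=c[m];print(len(p),p.min(0),p.max(0))
s=(c[...,2]>.02)&(c[...,2]<.034)&(c[...,1]>.01)&(c[...,1]<.06)&(c[...,0]>.5)&(c[...,0]<.57)
print(c[s].min(0),c[s].max(0))
E
```

```text
time: 4.3
tcp_pos: [0.54, -0.0946, 0.0215]
orientation: [0.512, -0.512, 0.488, -0.488]
force: [0.8, -2.8, 5.1]
gripper_width: -0.0003
202 [ 0.52418515 -0.08176284  0.02009799] [0.84182058 0.44781282 0.03382777]
[0.51174247 0.01694947 0.02026816] [0.55513141 0.0393262  0.03323246]
```

```bash
python3 -m crank '[[[0,0.002,0,0,-1],[0,0.002,0,0,-1],[-0.0003,0.002,0,0,-1],[0,0,0,0,-1],[0,0,0,0,-1],[0,0,0,0,-1],[0,0,0,0,-1],[0,0,0,0,-1],[0,0,0,0,-1],[0,0,0,0,-1]]]'
```

```text
time: 5.35
tcp_pos: [0.5397, -0.089, 0.0216]
orientation: [-0.512, 0.512, -0.487, 0.488]
force: [0.2, -4.0, 5.5]
gripper_width: -0.0001
```

```bash
python3 -m crank '[[[0,0.002,0,0,-1],[0,0,0,0,-1],[0,0,0,0,-1],[0,0.001,0,0,-1],[0,0,0,0,-1],[0,0,0,0,-1],[0,0,0,0,-1],[0,0,0,0,-1],[0,0,0,0,-1],[0,0,0,0,-1]]]'
```

```text
time: 6.35
tcp_pos: [0.5397, -0.0863, 0.0216]
orientation: [-0.512, 0.512, -0.487, 0.488]
force: [-0.2, -4.9, 6.2]
gripper_width: 0.0004
```

```bash
python3 -m crank '[[[0,0.002,0,0,-1],[0,0,0,0,-1],[0,0,0,0,-1],[0,0.001,0,0,-1],[0,0,0,0,-1],[0,0,0,0,-1],[0,0,0,0,-1],[0,0,0,0,-1],[0,0,0,0,-1],[0,0,0,0,-1]]]'
```

```text
time: 7.35
tcp_pos: [0.5397, -0.0834, 0.0215]
orientation: [-0.512, 0.512, -0.487, 0.488]
force: [0.1, -4.8, 6.7]
gripper_width: 0.0002
```

Run:
```python
from h import *
b=snap('top');c=cloud(b);im=b['pixels']
cv2.imwrite('pics/f.png',cv2.resize(im[130:190,200:290][:,:,::-1],None,fx=8,fy=8,interpolation=cv2.INTER_CUBIC))
```

```text
(no output)
```

View pics/f.png

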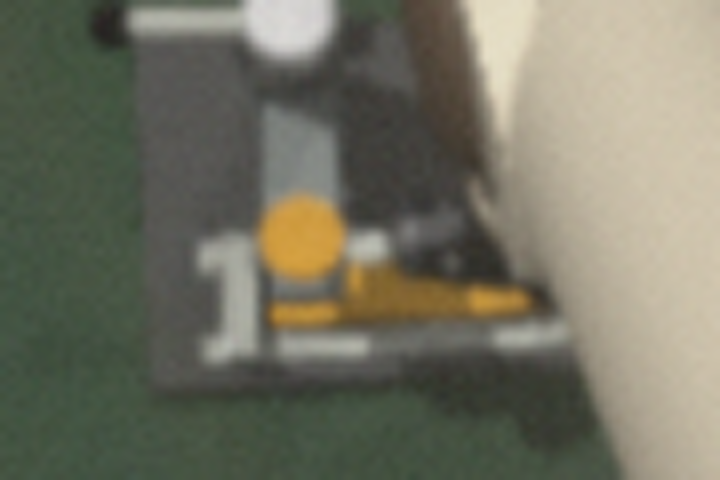

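```bash
python3 -m crank '[[[0,0.002,0,0,-1],[0,0,0,0,-1],[0,0,0,0,-1],[0,0.001,0,0,-1],[0,0,0,0,-1],[0,0,0,0,-1],[0,0,0,0,-1],[0,0,0,0,-1],[0,0,0,0,-1],[0,0,0,0,-1]]]'
```

```text
time: 8.4
tcp_pos: [0.5397, -0.0804, 0.0216]
orientation: [-0.512, 0.512, -0.487, 0.488]
force: [0.1, -5.0, 6.1]
gripper_width: -0.0
```

```bash
python3 -m crank '[[[0,0.001,0,0,-1],[0,0,0,0,-1],[0,0,0,0,-1],[0,0.001,0,0,-1],[0,0,0,0,-1],[0,0,0,0,-1],[0,0,0,0,-1],[0,0,0,0,-1],[0,0,0,0,-1],[0,0,0,0,-1]]]'
```

```text
time: 9.4
tcp_pos: [0.5396, -0.0786, 0.0216]
orientation: [-0.512, 0.512, -0.487, 0.488]
force: [0.0, -5.1, 5.4]
gripper_width: -0.0001
```

Run:
```python
from h import *
b=snap('top');a=snap('scene')
im=b['pixels'][135:185,205:280]; i2=a['pixels'][175:245,240:345]
cv2.imwrite('pics/g.png',np.vstack([cv2.resize(im,(750,300),interpolation=cv2.INTER_CUBIC)[:, :450],cv2.resize(i2,(450,300),interpolation=cv2.INTER_CUBIC)])[:,:,::-1])
```

```text
(no output)
```

View pics/g.png

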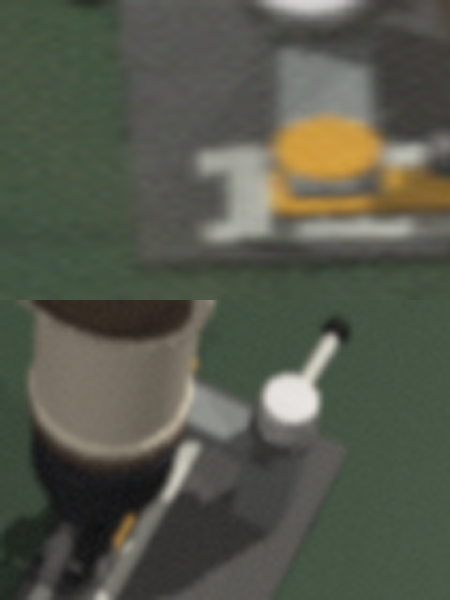

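The picture shows the bar's front at about (272,190) in the crop, all but touching the stop. I'll push on for contact force.

```bash
python3 -m crank '[[[0,0.001,0,0,-1],[0,0,0,0,-1],[0,0,0,0,-1],[0,0.001,0,0,-1],[0,0,0,0,-1],[0,0,0,0,-1],[0,0,0,0,-1],[0,0,0,0,-1],[0,0,0,0,-1],[0,0,0,0,-1]]]'
```

```text
time: 10.5
tcp_pos: [0.5397, -0.0785, 0.0216]
orientation: [-0.511, 0.512, -0.487, 0.489]
force: [0.9, -8.7, 4.7]
gripper_width: -0.0001
```

```bash
python3 -m crank '[[[0,0.001,0,0,-1],[0,0,0,0,-1],[0,0,0,0,-1],[0,0.001,0,0,-1],[0,0,0,0,-1],[0,0,0,0,-1],[0,0,0,0,-1],[0,0,0,0,-1],[0,0,0,0,-1],[0,0,0,0,-1]]]'
```

```text
time: 11.5
tcp_pos: [0.5396, -0.0784, 0.0216]
orientation: [-0.51, 0.512, -0.487, 0.49]
force: [-0.1, -12.7, 4.9]
gripper_width: -0.0002
```

The bar is home: the TCP stopped moving while the push force climbed to 12.7 N. Now I'll back off and lift.

```bash
python3 -m crank '[[[0,-0.01,0,0,-1],[0,-0.012,0,0,-1],[0,0,0.02,0,-1],[0,0,0.035,0,-1],[0,0,0.035,0,-1],[0,0,0.035,0,-1],[0,0,0.025,0,-1],[0,0,0,0,-1],[0,0,0,0,-1],[0,0,0,0,-1]]]'
```

```text
time: 12.5
tcp_pos: [0.538, -0.0951, 0.1697]
orientation: [-0.512, 0.513, -0.489, 0.487]
force: [-0.6, -0.7, 0.4]
gripper_width: 0.0001
```

Run:
```python
from h import *
b=snap('top');im=b['pixels']
st=sensors.get_state();print(st['tcp_pos'],st['force'])
cv2.imwrite('pics/i.png',cv2.resize(im[130:190,200:290][:,:,::-1],None,fx=8,fy=8,interpolation=cv2.INTER_CUBIC))
```

```text
[ 0.53805151 -0.09498419  0.16957772] [-0.51012843 -0.83517036 -0.12822997]
```

View pics/i.png

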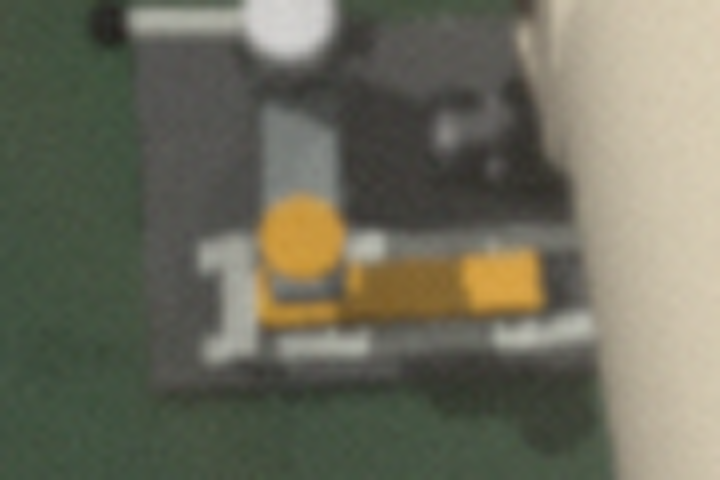

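The bar's end lies flush with the stop at crop column 258. Now to the press disc.

```bash
python3 -m crank '[[[-0.001,0.025,0,0,-1],[-0.001,0.025,0,0,-1],[-0.001,0.025,0,0,-1],[-0.0005,0.026,0,0,-1],[0,0,-0.015,0,-1],[0,0,-0.015,0,-1],[0,0,-0.01,0,-1],[0,0,0,0,-1],[0,0,0,0,-1],[0,0,0,0,-1]]]'
```

```text
time: 13.55
tcp_pos: [0.5363, 0.0054, 0.1315]
orientation: [0.512, -0.512, 0.488, -0.488]
force: [0.4, 0.0, 0.9]
gripper_width: -0.0001
```

```bash
python3 -m crank '[[[0,0,-0.003,0,-1],[0,0,-0.003,0,-1],[0,0,-0.003,0,-1],[0,0,-0.003,0,-1],[0,0,-0.003,0,-1],[0,0,-0.002,0,-1],[0,0,0,0,-1],[0,0,0,0,-1],[0,0,0,0,-1],[0,0,0,0,-1]]]'
```

```text
time: 14.55
tcp_pos: [0.5359, 0.0061, 0.1143]
orientation: [0.512, -0.512, 0.488, -0.487]
force: [-0.4, 0.4, -0.7]
gripper_width: 0.0002
```

```bash
python3 -m crank '[[[0,0,-0.002,0,-1],[0,0,-0.002,0,-1],[0,0,-0.002,0,-1],[0,0,-0.002,0,-1],[0,0,-0.002,0,-1],[0,0,0,0,-1],[0,0,0,0,-1],[0,0,0,0,-1],[0,0,0,0,-1],[0,0,0,0,-1]]]'
```

```text
time: 15.55
tcp_pos: [0.5358, 0.0059, 0.1042]
orientation: [-0.512, 0.512, -0.488, 0.487]
force: [-0.4, 0.4, 0.2]
gripper_width: 0.0
```

```bash
python3 -m crank '[[[0,0,-0.001,0,-1],[0,0,0,0,-1],[0,0,-0.001,0,-1],[0,0,0,0,-1],[0,0,-0.001,0,-1],[0,0,0,0,-1],[0,0,0,0,-1],[0,0,0,0,-1],[0,0,0,0,-1],[0,0,0,0,-1]]]'
```

```text
time: 16.55
tcp_pos: [0.536, 0.006, 0.1013]
orientation: [0.512, -0.512, 0.487, -0.488]
force: [0.7, 0.5, 1.9]
gripper_width: 0.0003
```

```bash
python3 -m crank '[[[0,0,-0.001,0,-1],[0,0,0,0,-1],[0,0,-0.001,0,-1],[0,0,0,0,-1],[0,0,-0.001,0,-1],[0,0,0,0,-1],[0,0,0,0,-1],[0,0,0,0,-1],[0,0,0,0,-1],[0,0,0,0,-1]]]'
```

```text
time: 17.55
tcp_pos: [0.5362, 0.0059, 0.1]
orientation: [-0.512, 0.512, -0.487, 0.488]
force: [-5.6, -0.3, 17.4]
gripper_width: -0.0002
```

Run:
```python
from h import *
c=cloud(snap('top'))
print('knob top',np.nanmean(c[(c[...,2]>.134)&(c[...,2]<.145)&(c[...,0]>.585)&(c[...,0]<.625)&(abs(c[...,1]-.01)<.02)],0))
a=snap('scene');hsv=cv2.cvtColor(a['pixels'],cv2.COLOR_RGB2HSV);ca=cloud(a)
for c,h in((ca,hsv),):
    s=(h[...,0]>12)&(h[...,0]<30)&(h[...,1]>120)&(abs(c[...,0]-.535)<.025)&(abs(c[...,1]-.006)<.025)&(c[...,2]>.05)
    print(s.sum(),c[s].max(0) if s.any() else 0, np.median(c[s],0) if s.any() else 0)
```

```text
knob top [nan nan nan]
4 [ 0.5434547  -0.00543072  0.11145099] [ 0.54115067 -0.00751208  0.1001095 ]<stdin>:3: RuntimeWarning: Mean of empty slice
```

The foot stopped dead at 0.100 m with 17 N, so it is seated on the bar. Lifting, then to the -x side of the knob bar.

```bash
python3 -m crank '[[[0,0,0.005,0,-1],[0,0,0.03,0,-1],[0,0,0.033,0,-1],[0.012,0.015,0,0,-1],[0.012,0.015,0,0,-1],[0.012,0.014,0,0,-1],[0,0,0,0,-1],[0,0,0,0,-1],[0,0,0,0,-1],[0,0,0,0,-1]]]'
python3 - <<'E'
from h import *
a=snap('scene');ca=cloud(a);b=snap('top');cb=cloud(b)
for c,im in((ca,a['pixels']),(cb,b['pixels'])):
    h=cv2.cvtColor(im,cv2.COLOR_RGB2HSV)
    s=(h[...,0]>12)&(h[...,0]<30)&(h[...,1]>120)&(abs(c[...,0]-.535)<.025)&(abs(c[...,1]-.006)<.025)&(c[...,2]>.05)
    print(s.sum(),np.median(c[s],0).round(4) if s.any() else 0)
    k=(im.max(-1)<70)&(c[...,2]>.118)&(c[...,2]<.14)&(c[...,0]>.59)&(c[...,1]>.05)&(c[...,1]<.08); print('ball',k.sum(),c[k].mean(0) if k.any() else 0)
E
```

```text
time: 18.65
tcp_pos: [0.5713, 0.0489, 0.166]
orientation: [-0.512, 0.512, -0.488, 0.488]
force: [0.7, 0.9, -0.2]
gripper_width: 0.0003
88 [0.5353 0.005  0.0986]
ball 20 [0.60652134 0.06658845 0.13041785]
0 0
ball 0 0
```

Pad now reads 0.0986 (about 0.100, as it should with the foot on the bar), and the ball is unmoved. Descending beside the knob bar.

```bash
python3 -m crank '[[[0,0,-0.015,0,-1],[0,0,-0.015,0,-1],[0,0,-0.012,0,-1],[0,0,-0.009,0,-1],[0,0,0,0,-1],[0,0,0,0,-1],[0.004,0,0,0,-1],[0.004,0,0,0,-1],[0,0,0,0,-1],[0,0,0,0,-1]]]'
```

```text
time: 19.75
tcp_pos: [0.5803, 0.05, 0.1156]
orientation: [0.512, -0.512, 0.487, -0.488]
force: [-0.0, 0.4, 0.4]
gripper_width: -0.0003
```

```bash
python3 -m crank '[[[0.003,0,0,0,-1],[0.003,0,0,0,-1],[0.003,0,0,0,-1],[0.003,0,0,0,-1],[0.003,0,0,0,-1],[0,0,0,0,-1],[0,0,0,0,-1],[0,0,0,0,-1],[0,0,0,0,-1],[0,0,0,0,-1]]]'
```

```text
time: 20.75
tcp_pos: [0.5946, 0.0501, 0.1152]
orientation: [-0.512, 0.512, -0.488, 0.487]
force: [-3.6, 0.6, 1.8]
gripper_width: -0.0001
```

```bash
python3 -m crank '[[[0.002,0,0,0,-1],[0.002,0,0,0,-1],[0.002,0,0,0,-1],[0.002,0,0,0,-1],[0.002,0,0,0,-1],[0,0,0,0,-1],[0,0,0,0,-1],[0,0,0,0,-1],[0,0,0,0,-1],[0,0,0,0,-1]]]'
```

```text
time: 21.75
tcp_pos: [0.6054, 0.05, 0.1155]
orientation: [0.512, -0.512, 0.487, -0.488]
force: [0.7, 0.2, -0.0]
gripper_width: -0.0
```

```bash
python3 -m crank '[[[0.001,0,0,0,-1],[0,0,0,0,-1],[0.001,0,0,0,-1],[0,0,0,0,-1],[0.001,0,0,0,-1],[0,0,0,0,-1],[0.001,0,0,0,-1],[0,0,0,0,-1],[0,0,0,0,-1],[0,0,0,0,-1]]]'
python3 - <<'E'
from h import *
a=snap('scene')
cv2.imwrite('pics/j.png',cv2.resize(a['pixels'][160:240,260:360][:,:,::-1],None,fx=6,fy=6,interpolation=cv2.INTER_CUBIC))
E
```

```text
time: 22.75
tcp_pos: [0.6089, 0.05, 0.1153]
orientation: [0.512, -0.512, 0.487, -0.488]
force: [-0.7, -0.5, 0.2]
gripper_width: -0.0001
```

View pics/j.png

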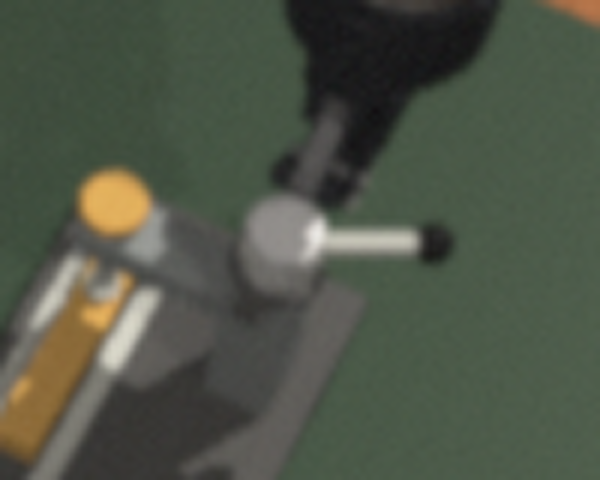

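The picture shows the knob bar swung round to about (430,243), clear of the finger with no force on it: it has snapped over. Retreating and measuring its angle.

```bash
python3 -m crank '[[[-0.01,0.005,0,0,-1],[-0.01,0.005,0,0,-1],[0,0,0.03,0,-1],[0,0,0.04,0,-1],[0,0,0.04,0,-1],[-0.03,0.03,0.02,0,-1],[-0.03,0.04,0,0,-1],[-0.03,0.04,0,0,-1],[-0.02,0.04,0,0,-1],[0,0,0,0,-1]]]'
python3 - <<'E'
from h import *
a=snap('scene');b=snap('top')
for n,s in(('scene',a),('top',b)):
    c=cloud(s);im=s['pixels'];h=cv2.cvtColor(im,cv2.COLOR_RGB2HSV)
    k=(im.max(-1)<75)&(c[...,2]>.118)&(c[...,2]<.14)&(abs(c[...,0]-.64)<.05)&(abs(c[...,1]-.03)<.07)
    p=c[k].mean(0) if k.any() else np.full(3,np.nan); d=p[:2]-[.605,.0098]
    print(n,'ball',k.sum(),p.round(4),'angle cw from world y',np.arctan2(d[0],d[1]).round(3))
    br=(h[...,0]>12)&(h[...,0]<30)&(h[...,1]>120)&(abs(c[...,0]-.537)<.025)
    q=br&(c[...,2]>.085)&(c[...,2]<.12)&(abs(c[...,1])<.03); print('pad',c[q].mean(0).round(4) if q.any() else 0)
    q=br&(c[...,2]>.02)&(c[...,2]<.034)&(c[...,1]>-.2)&(c[...,1]<.05); print('bar y',c[q][:,1].min(),c[q][:,1].max(),'z',np.median(c[q][:,2])) if q.any() else 0
cv2.imwrite('pics/k.png',np.hstack([cv2.resize(s['pixels'][y:y+80,x:x+80],(400,400),interpolation=cv2.INTER_CUBIC) for s,x,y in((a,260,170),(b,205,115))])[:,:,::-1])
st=sensors.get_state();print(st['tcp_pos'],st['force'])
E
```

```text
time: 23.8
tcp_pos: [0.4736, 0.2173, 0.2461]
orientation: [0.516, -0.514, 0.485, -0.484]
force: [0.7, 0.0, 0.2]
gripper_width: 0.0001
scene ball 34 [0.6564 0.0374 0.129 ] angle cw from world y 1.079
pad [0.5354 0.0051 0.0986]
bar y -0.07614752291281002 0.01459833566385249 z 0.026368662498924555
top ball 24 [0.6538 0.0404 0.1311] angle cw from world y 1.011
pad [0.5327 0.0066 0.0992]
bar y -0.07349149104682703 0.025149987315559605 z 0.027847922449674378
[0.47731906 0.21129588 0.24544326] [ 0.36827437 -1.22067197  0.12386749]
```

View pics/k.png

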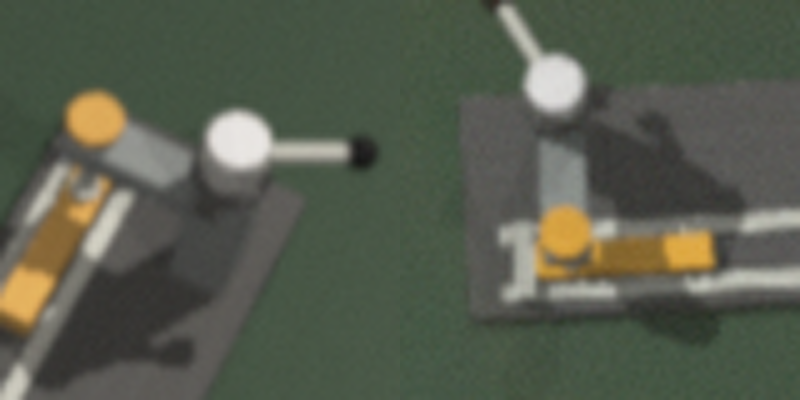

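All three conditions look met: the knob bar (ball at 360,152 in the left crop) is one click round, the foot is on the bar, and the bar is flush with the stop. I'll let the arm settle and hand in.

```bash
python3 -m crank '[[[0,0,0,0,-1],[0,0,0,0,-1],[0,0,0,0,-1],[0,0,0,0,-1],[0,0,0,0,-1],[0,0,0,0,-1],[0,0,0,0,-1],[0,0,0,0,-1],[0,0,0,0,-1],[0,0,0,0,-1]]]' && python3 -c "
from bench import job
print(job.close_job())"
```

```text
time: 24.9
tcp_pos: [0.4789, 0.21, 0.2453]
orientation: [0.512, -0.512, 0.487, -0.488]
force: [-0.9, 0.1, -0.7]
gripper_width: 0.0
the job is handed in; nothing more can be done
None
```

The job is handed in at 24.9 s. By my last checks, all three steps were met; the hand-in itself reports no verdict.

- **Bar:** I pushed the middle-sized bar along its lane until the tool stopped moving and the push force rose to 12.7 N. The last pictures show its end flush with the stop.
- **Foot:** I pressed the disc down until it stopped hard at 0.100 m with 17 N, which is where it should be when the foot rests on the bar. The cameras afterwards read 0.0986 m and 0.0992 m, within their 2 mm accuracy.
- **Knob:** I pushed the side bar until it snapped away from the finger, then withdrew. The two cameras put it at about 1.01 and 1.08 rad clockwise of the world's y axis. It started at about 0, so this is one click.
- **Bystanders:** I never went near the pot, steel block or hammer, but I did not measure their positions again at the end. The arm finished clear of everything.

Two readings did not fit. During the bar push there was a steady upward force of 5 to 7 N that I could not explain; it went away when I lifted off, and the bar lay flat afterwards. The foot showed almost no resistance on the way down (under 2 N, where about 3 N was expected) until it seated.

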